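Complete the vial row, then carry the ball carrier level and hold it over the light pad

ROBOT

A 6-joint arm with a two-finger parallel gripper is mounted at the origin on a cart in front of the work surface, level with it; the furniture and walls round the work are solid. World frame = base frame: x ahead of the robot, y to its left, z up, the work surface at z = 0. Lengths are in m, angles in degrees, forces in N, time in s.
With the tool pointing down it reaches from about 0.4 to 0.825 m from the base axis. Payload 7 kg.
Tool frame: the origin (TCP) lies at the very end of the fingers, on their centre line; the grasp point (between the pads) lies 19 mm behind it (r.hold_point_z is the distance from the TCP to the grasp point, in m); z points along the fingers, y is the line along which they close (so a half turn about z gives the same grasp; the last joint's range is limited). The gripper opens to 88 mm and grips with 3 to 60 N. Pads are 19 mm wide; open, the fingers measure 130 mm over their backs; the gripper's body (78 mm by 193 mm) begins 47 mm behind the grasp point.
Start: joints at [83.199, 20.546, 0.682, 0, -70.136, -16.507], TCP at [0.267, 0.62, 0.227] pointing down, gripper open.
Joint ranges: [-176.03, 176.03], [-82.01, 121.73], [-58.28, 71.71], [-173.87, 95.51], [-174.79, -0.11], [-173.66, 173.66]. Speed limits (degrees/s): [136.94, 136.94, 172.46, 180, 180, 180].

INTERFACE

Orientations are given as [roll, pitch, yaw] about the fixed x, y, z axes, in that order (R = Rz(yaw) Ry(pitch) Rx(roll)).
In Python, from plant import telemetry, vision, workorder, r gives the robot as it stands.
- The arm moves only by the tool move_arm, never from a script. Its argument "plan" is a list of rows, each a list of 7 numbers: the opening, from -1 (shut) to 1 (fully open), so that 0 is half open, then the shift along the world's x, y, z in m, then the turn, a rotation vector about the world's x, y, z in degrees. In form: [[fingers, dx, dy, dz, ax, ay, az], ...]. A call has 1 to 20 rows; each row shifts and turns the commanded pose from where the row before left it; what a row does not reach is not made up. A row lasts 1/8 s, in which the tool goes at most 62.5 mm and 10.7 degrees, less where a joint would pass 70% of its speed; a pose out of reach is approached as far as the arm can. A call is refused whole if a number of a shift passes 0.0625 or a number of a turn 10.7, either way. A call with a gripper value outside its range is refused whole. The fingers move at their own pace and stop on an object; "force" is the grip in N (left out, the last holds). Time passes only in rows, so rows that do not move let the fingers close. It gives the time, the measured TCP pose, the force, the opening and the grip force at its end, in the units of the state.
- telemetry.get_state(): the state, without advancing time (a new reading comes with each control period).
- vision.capture(name): name is "scene" or "side" or "wrist"; returns a dict with "img" (384x512x3 uint8, red, green, blue), "depth" (384x512 float32, m along the optical axis (not along the pixel's ray), 0 where there is no reading), "intrinsics" (3x3 intrinsics, pixels), "D" ([k1, k2, p1, p2, k3] as OpenCV has them; the pictures are not rectified), "R" (3x3) and "t" (3): a world point X has camera coordinates R X + t. Camera axes: x right, y down, z forward; pixel columns grow to the right and rows downward; lengths in m; the calibration is good to about 2 mm. A picture is of the moment at which its call begins.
- workorder.close_job(): hands the job in; it is judged then, once.
The state is a dict: "time_s": time; "joints": joint angles; "qd": joint speeds; "joint_torque": joint torques, N m; "tcp_pos": TCP position; "eef_rot": TCP orientation; "contact_force": force on the tool from outside, world axes, zero at the start; "moment": the same for the moment, N m; "gripper_width": finger opening in m; "gripper_force": force on a finger pad.
Only numpy, scipy, OpenCV 4.12 (cv2) and the standard library are available. Lean on these libraries where they do the work, as an engineer would, in place of code of your own. Each camera call takes 0.05 s, during which the arm holds its last target. There are 200 camera calls.

TASK

Get the sample carrier ready for its inspection photograph: stand the two loose vials upright in the two empty square pockets beside the vial already there, so that the row of three is complete. Then pick the carrier up by its raised bar and carry it level, so that the loose steel ball stays in its round pocket and the vials stay in theirs, and finish holding it still and level about 10 cm above the middle of the light pad; do not put it down or let go. Leave the other things on the bench where they are.

Things in the scene. Friction and masses are not known exactly. Their poses are not given: they have to be found in the camera images.
- carrier: loose metal sample carrier (dark steel base plate, bright aluminium pocket walls), 0.2 to 0.4 kg: base plate 176 (x) x 104 (y) x 5 mm. Origin: centre of the underside; z up. On its -x side, at x = -65 mm, a row of three square vial pockets along y; on its +x side a round ball pocket; between them, over x = 0, a carrying bar on two 8 mm posts (at y = +-34 mm). The base's front edge (-x, the vial side) faces roughly towards the robot, turned by up to 0.45 rad.
- carrier_bar (a point): centre of the carrier's black carrying bar, 90 mm above the carrier's underside; the bar is 14 mm thick (carrier x) x 84 mm long (carrier y) x 24 mm high, its top 102 mm above the underside, above the vials' caps (58 mm). Gripped at its middle across the 14 mm the carrier is roughly balanced. Axes as the carrier's.
- pocket_left (a point): centre of the floor of the vial pocket at carrier y = +27 mm, empty at the start. Each pocket is 24.5 x 24.5 mm inside, with 2.5 mm walls that rise 13 mm above its floor (to 18 mm above the carrier's underside), so a vial is best held by the cap and upper body; axes as the carrier's.
- pocket_mid (a point): centre of the floor of the middle vial pocket, 5 mm above the carrier's underside; it holds the third vial from the start.
- pocket_right (a point): centre of the floor of the vial pocket at carrier y = -27 mm, empty at the start.
- ball_pocket (a point): centre of the floor of the round ball pocket, at carrier x = +52 mm: 56 mm inner diameter, flat floor, rim only 4 mm high, so the ball rolls about and escapes if the carrier is tipped or jerked.
- ball_center (a point): centre of the loose polished steel ball, 24 mm diameter, 57 g, lying in the ball pocket.
- ball: the same ball; its origin and axes turn with it as it rolls: use ball_center.
- vial_a_mid (a point): clear glass sample vial with a black screw cap, 20 mm diameter, 53 mm tall, 20 g; the cap (19 mm diameter) is its top 11 mm. Point: its centre, 26.5 mm above its foot, z axis up. It stands alone on the bench, the nearer of the two loose vials.
- vial_b_mid (a point): clear glass sample vial with a black screw cap, 20 mm diameter, 53 mm tall, 20 g; the cap (19 mm diameter) is its top 11 mm. Point: its centre, 26.5 mm above its foot, z axis up. It stands alone on the bench, the farther of the two loose vials.
- vial_c_mid (a point): clear glass sample vial with a black screw cap, 20 mm diameter, 53 mm tall, 20 g; the cap (19 mm diameter) is its top 11 mm. Point: its centre, 26.5 mm above its foot, z axis up. It already stands in the carrier's middle pocket.
- vial_a: vial_a itself; origin at the centre of its foot.
- vial_b: vial_b itself; origin at the centre of its foot.
- vial_c: vial_c itself; origin at the centre of its foot.
- light_pad: flat inspection light pad fixed to the bench, black frame with white diffuser, 190 x 140 x 16 mm; origin at the centre of its underside. The pad is on one side of the loose vials (left or right) and the carrier on the other.
- pad_top (a point): centre of the light pad's top, 16 mm above the bench.
- timer: small bench timer, 66 x 62 x 19 mm, bystander; origin at the centre of its underside.
- bottle_pp: squat plastic bottle with screw cap, 57 mm diameter, 76 mm tall, bystander; origin at the centre of its underside.
- small_beaker: small glass beaker, 52 x 58 x 68 mm, bystander; origin at the centre of its underside.
- rubber_stopper: rubber stopper, 30 mm diameter, 28 mm tall, bystander; origin at the centre of its underside.
There are look-alikes about, which are no part of the job. What is shaped like the vial_a but blue or green is not meant. Leave any orange look-alike of the vial_b alone.

How it is judged (in metres and radians):
On the way, in this order (a step that is already met when the one before it is completed fails the run):
1. with the carrier standing on the bench, all three vials stand upright in the three pockets of the row, let go of (horizontal distance between vial_c_mid and pocket_mid below 0.009 m and z of vial_c_mid in the frame of carrier below 0.036 m and angle between vial_c_mid's own z axis and vertical below 0.17 rad and (((horizontal distance between vial_a_mid and pocket_left below 0.009 m and z of vial_a_mid in the frame of carrier below 0.036 m and angle between vial_a_mid's own z axis and vertical below 0.17 rad) and (horizontal distance between vial_b_mid and pocket_right below 0.009 m and z of vial_b_mid in the frame of carrier below 0.036 m and angle between vial_b_mid's own z axis and vertical below 0.17 rad)) or ((horizontal distance between vial_a_mid and pocket_right below 0.009 m and z of vial_a_mid in the frame of carrier below 0.036 m and angle between vial_a_mid's own z axis and vertical below 0.17 rad) and (horizontal distance between vial_b_mid and pocket_left below 0.009 m and z of vial_b_mid in the frame of carrier below 0.036 m and angle between vial_b_mid's own z axis and vertical below 0.17 rad))) and contact force between the fingers and vial_a below 0.2 N and contact force between the fingers and vial_b below 0.2 N and contact force between the fingers and vial_c below 0.2 N and height (world z) of carrier below 0.01 m), for 0.2 s.
2. the carrier is held clear of the bench with the ball in its pocket and the row of vials complete (height (world z) of carrier above 0.03 m and contact force between the fingers and carrier above 1 N and distance between ball_center and ball_pocket below 0.026 m and z of ball_center in the frame of carrier below 0.021 m and horizontal distance between vial_c_mid and pocket_mid below 0.009 m and z of vial_c_mid in the frame of carrier below 0.036 m and angle between vial_c_mid's own z axis and vertical below 0.17 rad and (((horizontal distance between vial_a_mid and pocket_left below 0.009 m and z of vial_a_mid in the frame of carrier below 0.036 m and angle between vial_a_mid's own z axis and vertical below 0.17 rad) and (horizontal distance between vial_b_mid and pocket_right below 0.009 m and z of vial_b_mid in the frame of carrier below 0.036 m and angle between vial_b_mid's own z axis and vertical below 0.17 rad)) or ((horizontal distance between vial_a_mid and pocket_right below 0.009 m and z of vial_a_mid in the frame of carrier below 0.036 m and angle between vial_a_mid's own z axis and vertical below 0.17 rad) and (horizontal distance between vial_b_mid and pocket_left below 0.009 m and z of vial_b_mid in the frame of carrier below 0.036 m and angle between vial_b_mid's own z axis and vertical below 0.17 rad)))), for 0.2 s.
At the end, for the whole second after the job is handed in: Carrier held still (under 30 mm/s) and level (0.1 rad), its middle within 40 mm of the pad's middle, underside 50 to 150 mm above the pad; fingers touch only the carrier; ball in its pocket; three vials upright (0.17 rad) in the three square pockets (horizontal distance between carrier and pad_top below 0.04 m and z of carrier in the frame of light_pad between 0.066 and 0.166 m and angle between carrier's own z axis and vertical below 0.1 rad and linear speed of carrier below 0.03 m/s and angular speed of carrier below 0.2 rad/s and contact force between the fingers and carrier above 1 N and contact force between carrier and light_pad below 0.1 N and distance between ball_center and ball_pocket below 0.026 m and z of ball_center in the frame of carrier below 0.021 m and horizontal distance between vial_c_mid and pocket_mid below 0.009 m and z of vial_c_mid in the frame of carrier below 0.036 m and angle between vial_c_mid's own z axis and vertical below 0.17 rad and (((horizontal distance between vial_a_mid and pocket_left below 0.009 m and z of vial_a_mid in the frame of carrier below 0.036 m and angle between vial_a_mid's own z axis and vertical below 0.17 rad) and (horizontal distance between vial_b_mid and pocket_right below 0.009 m and z of vial_b_mid in the frame of carrier below 0.036 m and angle between vial_b_mid's own z axis and vertical below 0.17 rad)) or ((horizontal distance between vial_a_mid and pocket_right below 0.009 m and z of vial_a_mid in the frame of carrier below 0.036 m and angle between vial_a_mid's own z axis and vertical below 0.17 rad) and (horizontal distance between vial_b_mid and pocket_left below 0.009 m and z of vial_b_mid in the frame of carrier below 0.036 m and angle between vial_b_mid's own z axis and vertical below 0.17 rad))) and contact force between the fingers and vial_a below 0.2 N and contact force between the fingers and vial_b below 0.2 N and contact force between the fingers and vial_c below 0.2 N); the arm keeps its last pose, push and grip.
It fails at once if the ball leaves its pocket (not (distance between ball_center and ball_pocket below 0.026 m and z of ball_center in the frame of carrier below 0.021 m)).
It fails at once if the carrier is tipped more than about 17 degrees (0.3 rad) (angle between carrier's own z axis and vertical above 0.3 rad).
It fails at once if a bystander is moved by more than 30 mm (distance of any of timer, bottle_pp, small_beaker, rubber_stopper from where it was at the start of the episode above 0.03 m).
It also fails if it takes over 67 s, if anything falls off the work surface, if the arm or the gripper's body presses on something with over 40 N, if the wrist force passes 120 N, or if a joint passes its speed limit or range.

## Working session

There is one attempt and no reset: what is moved stays moved. The work goes in short steps, Python scripts to look and compute and a tool call to move; the robot and the scene stay as the last step left them, time stands still between calls to the robot, and variables do not carry over. Pictures are saved under pics/ and viewed, at most 10 in all, crops included, and the job is handed in when it is done.

Besides the shell and the picture viewer there is one more tool, called after "Call:" as name([rows], argument=value, ...), one row to a line, values as JSON. move_arm: Moves the arm, as the interface text tells. Its arguments: {"type":"object","properties":{"plan":{"type":"array"},"force":{"type":"number"}},"required":["plan"]}

```bash
mkdir -p pics
cat > h.py <<'E'
import numpy as np, cv2
from plant import telemetry, vision, workorder, r
def cap(n,save=None):
    c=vision.capture(n)
    if save: cv2.imwrite('pics/'+save,cv2.cvtColor(c['img'],cv2.COLOR_RGB2BGR))
    return c
def ray(c,uv):
    p=cv2.undistortPoints(np.array(uv,float).reshape(-1,1,2),c['intrinsics'],c['D']).reshape(-1,2)
    d=np.c_[p,np.ones(len(p))]@c['R']; o=-c['R'].T@c['t']; return o,d
def onz(c,uv,z):
    o,d=ray(c,uv); return o+d*((z-o[2])/d[:,2])[:,None]
def cloud(c):
    H,W=c['depth'].shape; u,v=np.meshgrid(np.arange(W),np.arange(H))
    o,d=ray(c,np.c_[u.ravel(),v.ravel()]); return (o+d*c['depth'].reshape(-1,1)).reshape(H,W,3)
E
python3 - <<'E'
from h import *
import pickle
cs={n:cap(n) for n in("scene","side","wrist")}
pickle.dump(cs,open('c0.pkl','wb'))
im=np.vstack([np.hstack([cs['scene']['img'],cs['side']['img']])])
cv2.imwrite('pics/s.png',cv2.cvtColor(cs['scene']['img'],4)); cv2.imwrite('pics/d.png',cv2.cvtColor(cs['side']['img'],4))
for n,c in cs.items(): print(n,-c['R'].T@c['t'],(c['depth']>0).mean())
print(telemetry.get_state(),r.hold_point_z)
E
```

```text
scene [0.29085509 0.51145041 0.68280563] 0.9961649576822916
side [0.30176184 0.79314094 0.52518654] 0.9960886637369791
wrist [0.34245265 0.58757637 0.38418234] 0.9960378011067709
{'time_s': 0.15, 'joints': array([ 8.31997759e+01,  2.05811644e+01,  6.46494378e-01, -1.24658927e-02,
       -7.01358504e+01, -1.65068305e+01]), 'qd': array([-0.01486822, -0.18428432,  0.10212632, -0.00493306, -0.0013378 ,
        0.062438  ]), 'joint_torque': array([-8.27356434e-04, -5.83275211e+01,  2.93290204e+01,  7.00116009e+00,
        8.79623025e-03, -1.03395407e-04]), 'tcp_pos': array([0.26696307, 0.61957343, 0.22585933]), 'eef_rot': array([ 1.79929056e+02, -8.80108800e-03, -2.33112922e+01]), 'contact_force': array([-0.16540655, -0.24935588, -0.16821114]), 'moment': array([-0.00078729,  0.03315398, -0.02395182]), 'gripper_force': 0.0, 'gripper_width': 0.08722429699896159} 0.0188
```

View pics/s.png

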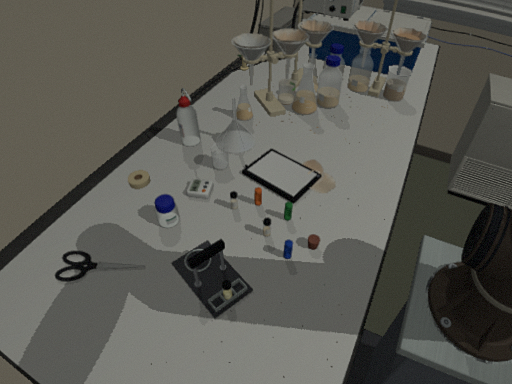

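View pics/d.png

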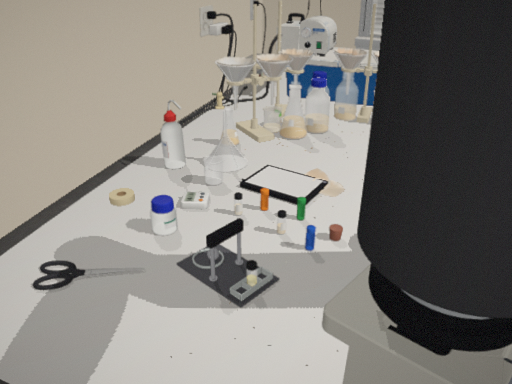

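The scene view shows the carrier near (212,278) with its bar at (207,252) and vial c at (228,287). The loose black-capped vials are at (267,224) and (234,197), and the pad is at (282,174). The blue, green and orange look-alikes are at (289,248), (288,211) and (258,196). The side view agrees.

Run:
```python
from h import *
import pickle
np.set_printoptions(precision=4,suppress=True)
cs=pickle.load(open('c0.pkl','rb'))
for n,P in {'scene':dict(a=(267,224),b=(234,197),c=(228,287),bar=(207,252),pad=(282,174),blue=(289,244),green=(288,207),orange=(258,191),bench=(330,290),stop=(314,239),bottle=(165,203),timer=(200,188),beak=(221,158)),'side':dict(a=(282,216),b=(238,198),c=(251,267),bar=(225,233),pad=(284,184),bench=(300,320))}.items():
    c=cs[n];X=cloud(c)
    for k,(u,v) in P.items(): print(n,k,(u,v),X[v,u],c['img'][v,u])
# black-cap blobs by height and darkness
for n in('scene','side'):
    c=cs[n];X=cloud(c);g=c['img'].max(2)
    for nm,m in dict(cap=(g<70)&(abs(X[...,2]-.050)<.012),ccap=(g<70)&(abs(X[...,2]-.055)<.006),bar=(g<90)&(X[...,2]>.075)&(X[...,2]<.11)).items():
        k,L,S,C=cv2.connectedComponentsWithStats(m.astype(np.uint8))
        for i in range(1,k):
            if S[i,4]>12:
                Q=X[L==i]; 
                if np.hypot(*Q[:,:2].mean(0))<.95: print(n,nm,S[i],Q.mean(0),Q.min(0),Q.max(0))
cv2.imwrite('pics/w.png',cv2.cvtColor(cs['wrist']['img'],4))
```

```text
scene a (267, 224) [0.5039 0.0271 0.0486] [13 11 13]
scene b (234, 197) [ 0.6182 -0.0166  0.0471] [12 14 15]
scene c (228, 287) [0.4998 0.2182 0.0571] [ 9 13 11]
scene bar (207, 252) [0.5632 0.1888 0.1004] [2 6 6]
scene pad (282, 174) [ 0.556  -0.1837  0.0176] [132 135 130]
scene blue (289, 244) [0.2909 0.5115 0.6828] [ 21  48 106]
scene green (288, 207) [ 0.4801 -0.0434  0.0516] [23 68 33]
scene orange (258, 191) [ 0.5706 -0.0585  0.0531] [133  70  32]
scene bench (330, 290) [0.3153 0.0988 0.002 ] [91 92 89]
scene stop (314, 239) [0.3914 0.0043 0.03  ] [82 54 43]
scene bottle (165, 203) [0.7424 0.1003 0.0753] [23 27 90]
scene timer (200, 188) [ 0.733  -0.0279  0.0186] [127 130 124]
scene beak (221, 158) [ 0.7298 -0.1381  0.0454] [120 123 117]
side a (282, 216) [0.5043 0.0294 0.0487] [31 32 34]
side b (238, 198) [ 0.6204 -0.0142  0.0473] [25 28 28]
side c (251, 267) [0.5039 0.2236 0.0565] [27 29 32]
side bar (225, 233) [0.563  0.1957 0.0959] [23 17 21]
side pad (284, 184) [ 0.5576 -0.1778  0.0156] [207 205 200]
side bench (300, 320) [0.4036 0.2627 0.0009] [207 205 199]
scene cap [385
[... 2646 characters left out ...]
   7   6  37] [ 0.6221 -0.0174  0.0513] [ 0.6145 -0.0281  0.0455] [ 0.6292 -0.0119  0.0555]
side cap [278 211   8   7  43] [0.5071 0.0249 0.0514] [0.499 0.017 0.046] [0.5149 0.0294 0.0549]
side cap [247 260  10  10  83] [0.5054 0.2177 0.0563] [0.4973 0.2064 0.0494] [0.5141 0.2246 0.0596]
side ccap [235 193   7   5  27] [ 0.6222 -0.0182  0.0527] [ 0.6154 -0.0281  0.0494] [ 0.6292 -0.0119  0.0555]
side ccap [278 211   8   5  33] [0.5069 0.0241 0.0525] [0.499  0.017  0.0492] [0.5149 0.0285 0.0549]
side ccap [247 260  10  10  83] [0.5054 0.2177 0.0563] [0.4973 0.2064 0.0494] [0.5141 0.2246 0.0596]
side bar [206 219  37  30 514] [0.565  0.1946 0.0949] [0.5455 0.1526 0.0793] [0.5865 0.2287 0.1041]
```

View pics/w.png

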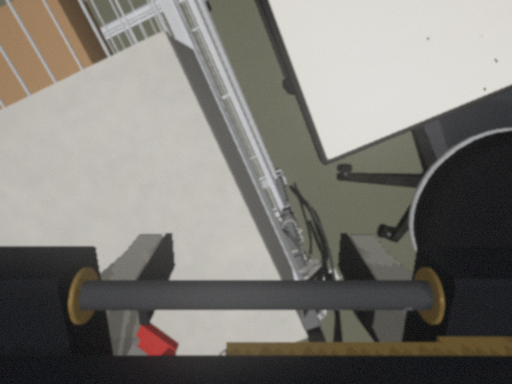

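The wrist view shows only the bench edge and the fingers. The carrier's yaw is about -22°, with the bar near (0.565, 0.193). Vial a is near (0.507, 0.023) and b near (0.622, -0.018). I'll swing over the carrier with the fingers closing along carrier x, then take a closer look.

Call:
move_arm([
  [0.2,0.028,-0.036,0.003,0,0,-8.9],
  [0.2,0.028,-0.036,0.003,0,0,-8.9],
  [0.2,0.028,-0.036,0.003,0,0,-8.9],
  [0.2,0.028,-0.036,0.003,0,0,-8.9],
  [0.2,0.028,-0.036,0.003,0,0,-8.9],
  [0.2,0.028,-0.036,0.003,0,0,-8.9],
  [0.2,0.028,-0.036,0.003,0,0,-8.9],
  [0.2,0.028,-0.036,0.003,0,0,-8.9],
  [0.2,0.028,-0.036,0.003,0,0,-8.9],
  [0.2,0.028,-0.036,0.003,0,0,-8.9],
  [0.2,0,0,0,0,0,0],
  [0.2,0,0,0,0,0,0],
])

```text
time_s: 1.65
tcp_pos: [0.5469, 0.2597, 0.2562]
eef_rot: [180.0, -0.0, -112.3]
contact_force: [-0.6, -0.3, -0.1]
gripper_width: 0.0526
gripper_force: 0.0
```

Run:
```python
from h import *
import pickle
np.set_printoptions(precision=4,suppress=True)
c=cap('wrist','w1.png'); pickle.dump(c,open('c1.pkl','wb'))
s=telemetry.get_state(); print(s['tcp_pos'],s['eef_rot'],s['joints'],s['gripper_width'],s['time_s'])
print(-c['R'].T@c['t'],c['R'])
```

```text
[0.5467 0.2602 0.2563] [ 179.9777   -0.0148 -112.2445] [ 43.9118  13.0624  -5.8759  -0.0152 -71.0843 -66.1513] 0.05253255348030204 1.7
[0.5147 0.1836 0.4147] [[-0.9249  0.3801 -0.    ]
 [ 0.3621  0.8811  0.3043]
 [ 0.1157  0.2815 -0.9526]]
```

View pics/w1.png

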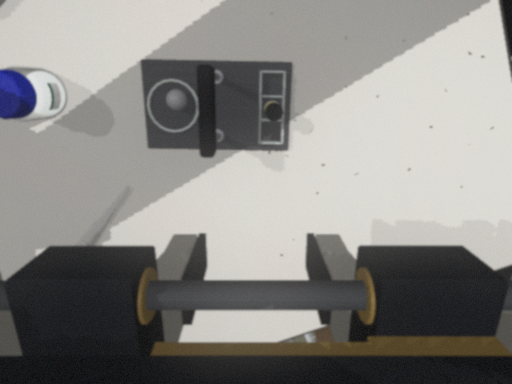

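The wrist view shows the carrier plate with corners about (142,59), (293,63), (289,151) and (148,149). The bar is at (207,110), the ball at (177,98) inside its ring, and cap c at (273,111) in the pocket row at (260–286, 70–144).

Run:
```python
from h import *
import pickle
np.set_printoptions(precision=4,suppress=True)
c=pickle.load(open('c1.pkl','rb')); X=cloud(c); g=cv2.cvtColor(c['img'],cv2.COLOR_RGB2GRAY)
# plate outline by hull of dark pixels in the window
w=np.zeros_like(g); w[45:165,130:305]=1
m=((g<62)&(w>0)).astype(np.uint8); k,L,S,C=cv2.connectedComponentsWithStats(m); i=1+S[1:,4].argmax(); print(S[i])
pl=(L==i)&(X[...,2]<.012)
v,u=np.nonzero(pl); P=onz(c,np.c_[u,v],.005)[:,:2].astype(np.float32)
R=cv2.minAreaRect(P*1000); print('plate',R)
# bar top by height
b=(X[...,2]>.096)&(X[...,2]<.108)&(w>0); v,u=np.nonzero(b); P=onz(c,np.c_[u,v],.102)[:,:2].astype(np.float32)
print('bar',cv2.minAreaRect(P*1000),X[b].mean(0))
# pocket rim by height & brightness
b=(abs(X[...,2]-.018)<.005)&(w>0)&(g>75)
k,L,S,C=cv2.connectedComponentsWithStats(b.astype(np.uint8),connectivity=8)
for i in range(1,k):
    if S[i,4]>40:
        v,u=np.nonzero(L==i);P=onz(c,np.c_[u,v],.018)[:,:2].astype(np.float32); print('rim',S[i],cv2.minAreaRect(P*1000))
b=(abs(X[...,2]-.058)<.004)&(w>0)&(g<60)&(np.hypot(X[...,0]-.505,X[...,1]-.217)<.03); v,u=np.nonzero(b);P=onz(c,np.c_[u,v],.058)[:,:2].astype(np.float32); print('capc',len(u),cv2.minEnclosingCircle(P*1000),P.mean(0))
# pad from scene & side: white
for n in('scene','side'):
    c=pickle.load(open('c0.pkl','rb'))[n];X=cloud(c);h=(abs(X[...,2]-.016)<.006)&(np.hypot(X[...,0]-.557,X[...,1]+.18)<.14)
    h&=X[...,2]>.011; v,u=np.nonzero(h);P=onz(c,np.c_[u,v],.016)[:,:2].astype(np.float32);print('pad',cv2.minAreaRect(P*1000))
```

```text
[ 195   64   26   92 1673]
plate ((575.1879272460938, 179.76687622070312), (86.85345458984375, 29.249414443969727), 66.9898910522461)
bar ((567.0359497070312, 187.83407592773438), (82.67135620117188, 14.25987720489502), 66.5737075805664) [0.5663 0.186  0.1018]
rim [258  70  28  75 492] ((508.0422058105469, 213.1949920654297), (83.28311920166016, 29.365951538085938), 66.61314392089844)
rim [167  89  19  20  57] ((601.6578979492188, 160.28878784179688), (14.503509521484375, 22.403297424316406), 19.389142990112305)
capc 219 ((507.9103698730469, 214.15103149414062), 9.120121002197266) [0.5077 0.2145]
pad ((562.3274536132812, -175.64576721191406), (244.161865234375, 195.8782196044922), 76.55178833007812)
pad ((564.153076171875, -175.5948486328125), (254.5353240966797, 195.6934814453125), 77.21282958984375)
```

The rim measures 83.3 x 29.4 mm (nominal 83.5 x 29.5), and the bar-to-rim distance is 64 mm (nominal 65), so the carrier pose checks out with yaw -23.4°. Next I'll look at the loose vials.

Call:
move_arm([
  [0.2,-0.003,-0.035,-0.004,0,0,-1.1],
  [0.2,-0.003,-0.035,-0.004,0,0,0],
  [0.2,-0.003,-0.035,-0.004,0,0,0],
  [0.2,-0.003,-0.035,-0.004,0,0,0],
  [0.2,-0.003,-0.035,-0.004,0,0,0],
  [0.2,0,0,0,0,0,0],
  [0.2,0,0,0,0,0,0],
])

```text
time_s: 2.58
tcp_pos: [0.5321, 0.0858, 0.2368]
eef_rot: [-180.0, 0.0, -113.3]
contact_force: [0.7, -0.4, -0.0]
gripper_width: 0.0528
gripper_force: 0.0
```

Run:
```python
from h import *
import pickle
np.set_printoptions(precision=4,suppress=True)
c=cap('wrist','w2.png'); pickle.dump(c,open('c2.pkl','wb'))
s=telemetry.get_state(); print(s['tcp_pos'],s['eef_rot'],s['gripper_width'])
X=cloud(c); g=c['img'].max(2)
for n,p in dict(a=(.507,.023),b=(.622,-.018)).items():
    b=(X[...,2]>.049)&(X[...,2]<.058)&(g<75)&(np.hypot(X[...,0]-p[0],X[...,1]-p[1])<.03); v,u=np.nonzero(b)
    P=onz(c,np.c_[u,v],.053)[:,:2].astype(np.float32); print(n,len(u),u.mean(),v.mean(),cv2.minEnclosingCircle(P*1000),P.mean(0))
h=(X[...,2]>.011)&(X[...,2]<.022)&(np.hypot(X[...,0]-.557,X[...,1]+.18)<.17)
k,L,S,C=cv2.connectedComponentsWithStats(h.astype(np.uint8)); i=1+S[1:,4].argmax(); v,u=np.nonzero(L==i);P=onz(c,np.c_[u,v],.016)[:,:2].astype(np.float32);print('pad',S[i],cv2.minAreaRect(P*1000))
```

```text
[0.5322 0.086  0.2367] [-179.9859    0.0232 -113.3177] 0.052141729871429475
a 17 249.11764705882354 101.17647058823529 ((509.0220947265625, 20.674617767333984), 5.869786739349365) [0.5107 0.0211]
b 230 130.0 106.92173913043479 ((622.5933227539062, -21.298086166381836), 8.76976203918457) [ 0.6226 -0.0212]
pad [ 39   0  40   6 161] ((650.3912963867188, -142.70489501953125), (4.492917060852051, 39.42670822143555), 66.7574234008789)
```

View pics/w2.png

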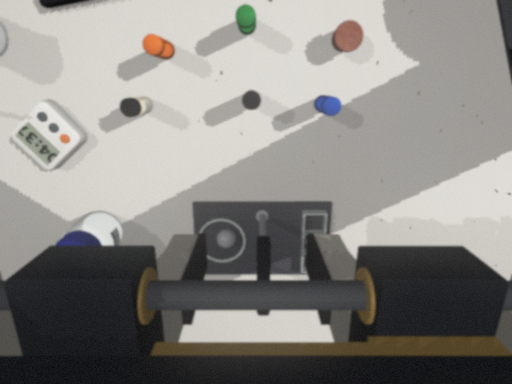

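The wrist view shows cap a at (251,100), cap b at (130,107), the look-alikes and timer well clear, and the carrier at the bottom. Cap a is lit brighter than the mask allowed, so I'll redo it with a looser threshold.

Run:
```python
from h import *
import pickle
np.set_printoptions(precision=4,suppress=True)
c=pickle.load(open('c2.pkl','rb')); X=cloud(c); g=c['img'].max(2)
for n,p in dict(a=(.507,.021),b=(.622,-.020)).items():
  for z0,th in((.049,110),(.046,95)):
    b=(X[...,2]>z0)&(X[...,2]<.058)&(g<th)&(np.hypot(X[...,0]-p[0],X[...,1]-p[1])<.02); v,u=np.nonzero(b)
    P=onz(c,np.c_[u,v],.053)[:,:2].astype(np.float32); print(n,len(u),u.mean(),v.mean(),cv2.minEnclosingCircle(P*1000),P.mean(0))
```

```text
a 246 250.9349593495935 99.79674796747967 ((508.6366882324219, 20.67156982421875), 8.649093627929688) [0.5085 0.0206]
a 223 250.82959641255604 99.84304932735427 ((508.6045227050781, 20.773874282836914), 8.369625091552734) [0.5086 0.0206]
b 277 129.42238267148014 107.23826714801444 ((623.3823852539062, -21.47489356994629), 9.572023391723633) [ 0.6233 -0.0212]
b 274 130.04744525547446 107.0 ((622.7972412109375, -21.362712860107422), 9.688970565795898) [ 0.6226 -0.0211]
```

Call:
move_arm([
  [0.1,-0.008,-0.022,-0.02,0,0,0],
  [0.1,-0.008,-0.022,-0.02,0,0,0],
  [0.1,-0.0076,-0.0211,-0.03,0,0,0],
  [0.1,0,0,-0.05,0,0,0],
  [0.1,0,0,-0.04,0,0,0],
  [0.1,0,0,-0.025,0,0,0],
  [0.1,0,0,-0.01,0,0,0],
  [0.1,0,0,-0.0045,0,0,0],
  [0.1,0,0,0,0,0,0],
])

```text
time_s: 3.75
tcp_pos: [0.5091, 0.0202, 0.0376]
eef_rot: [-180.0, 0.0, -113.4]
contact_force: [0.5, 0.5, 0.3]
gripper_width: 0.0479
gripper_force: 0.0
```

Call:
move_arm([
  [-1,0,0,0,0,0,0],
  [-1,0,0,0,0,0,0],
  [-1,0,0,0,0,0,0],
  [-1,0,0,0,0,0,0],
  [-1,0,0,0,0,0,0],
], force=10)

```text
time_s: 4.38
tcp_pos: [0.5087, 0.0198, 0.0373]
eef_rot: [-180.0, 0.0, -113.4]
contact_force: [-0.2, -0.6, 3.0]
gripper_width: 0.0184
gripper_force: 10.0
```

Call:
move_arm([
  [-1,0,0,0.01,0,0,0],
  [-1,0,0,0.02,0,0,0],
  [-1,-0.0002,0.008,0.023,0,0,0],
  [-1,-0.0025,0.036,0,0,0,0],
  [-1,-0.0025,0.036,0,0,0,0],
  [-1,-0.0025,0.036,0,0,0,0],
  [-1,-0.0025,0.032,0,0,0,0],
  [-1,-0.0015,0.02,0,0,0,0],
  [-1,0,0,-0.015,0,0,0],
  [-1,0,0,-0.01,0,0,0],
  [-1,0,0,0,0,0,0],
  [-1,0,0,0,0,0,0],
])

```text
time_s: 5.88
tcp_pos: [0.4969, 0.1871, 0.065]
eef_rot: [180.0, -0.0, -113.5]
contact_force: [-0.1, -0.5, -0.4]
gripper_width: 0.0184
gripper_force: 10.0
```

```bash
cat > look.py <<'E'
from h import *
import sys
A,B=cap('scene'),cap('side')
uv={}
out=[]
for c in(A,B):
    x=c['R']@np.array([.508,.205,.035])+c['t']; p,_=cv2.projectPoints(np.array([[.508,.205,.035]]),cv2.Rodrigues(c['R'])[0],c['t'],c['intrinsics'],c['D'])
    u,v=p.ravel().astype(int); u=min(max(u,50),461); v=min(max(v,50),333); out.append(cv2.resize(c['img'][v-50:v+50,u-50:u+50],(400,400),interpolation=cv2.INTER_CUBIC)); print(u,v)
cv2.imwrite('pics/'+sys.argv[1],cv2.cvtColor(np.hstack(out),4))
s=telemetry.get_state(); print(s['tcp_pos'],s['eef_rot'],s['gripper_width'],s['time_s'])
E
python3 look.py p1.png
```

```text
228 285
252 270
[0.4970609  0.18750516 0.06535233] [-1.79987216e+02  1.94475923e-02 -1.13442241e+02] 0.018656049871055673 5.975
```

View pics/p1.png

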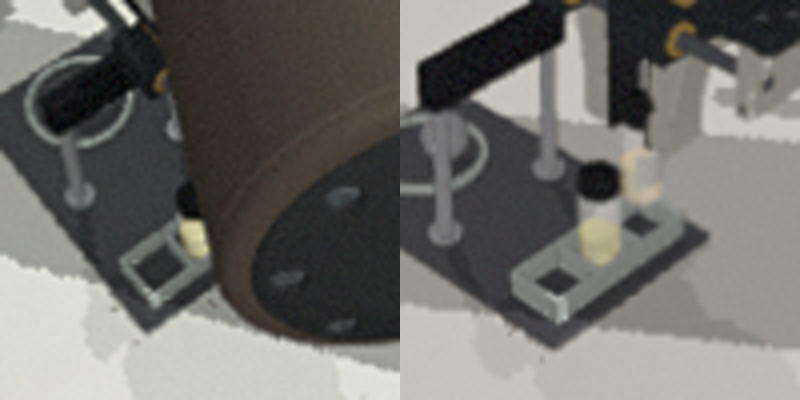

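The side crop (right half) shows vial a at x≈642, over the right pocket at (640,222), in line with the row. I'll lower it, watching the force.

Call:
move_arm([
  [-1,0,0.0003,-0.006,0,0,0],
  [-1,0,0,-0.005,0,0,0],
  [-1,0,0,-0.004,0,0,0],
  [-1,0,0,-0.003,0,0,0],
  [-1,0,0,-0.002,0,0,0],
  [-1,0,0,-0.0013,0,0,0],
  [-1,0,0,0,0,0,0],
])

```text
time_s: 6.85
tcp_pos: [0.4968, 0.1881, 0.0437]
eef_rot: [180.0, -0.0, -113.4]
contact_force: [-0.4, -0.1, -0.0]
gripper_width: 0.0185
gripper_force: 10.0
```

Call:
move_arm([
  [-1,0,0,-0.0008,0,0,0],
  [-1,0,0,0,0,0,0],
  [-0.4,0,0,0,0,0,0],
  [-0.2,0,0,0,0,0,0],
  [-0.1,0,0,0,0,0,0],
  [-0.1,0,0,0.004,0,0,0],
  [-0.1,0,0,0.02,0,0,0],
  [-0.1,0,0,0.04,0,0,0],
  [-0.1,0,0,0.04,0,0,0],
  [-0.1,0.02,-0.04,0.02,0,0,0],
  [-0.1,0.03,-0.05,0,0,0,0],
  [-0.1,0.03,-0.05,0,0,0,0],
  [-0.1,0.03,-0.045,0,0,0,0],
  [-0.1,0.016,-0.024,0,0,0,0],
  [0.1,0,0,0,0,0,0],
  [0.1,0,0,0,0,0,0],
])

```text
time_s: 8.85
tcp_pos: [0.6224, -0.0207, 0.1669]
eef_rot: [180.0, -0.0, -113.4]
contact_force: [-0.3, 0.6, -0.8]
gripper_width: 0.0473
gripper_force: 0.0
```

```bash
python3 look.py p2.png
python3 - <<'E'
from h import *
c=cap('side');X=cloud(c)
for n in('scene','side'):
    c=cap(n);X=cloud(c);g=c['img'].max(2)
    b=(g<70)&(abs(X[...,2]-.056)<.007)&(np.hypot(X[...,0]-.505,X[...,1]-.205)<.045)
    k,L,S,C=cv2.connectedComponentsWithStats(b.astype(np.uint8))
    for i in range(1,k):
        if S[i,4]>12: print(n,S[i],X[L==i].mean(0).round(4),X[L==i].max(0).round(4))
E
```

```text
228 285
252 270
[ 0.62237692 -0.02011742  0.16720821] [-1.79997146e+02  1.02796690e-02 -1.13355249e+02] 0.048010140357483515 8.95
scene [233 273   9   9  72] [0.495  0.1899 0.0571] [0.5058 0.1978 0.0602]
scene [222 280   9  10  78] [0.506  0.2154 0.0569] [0.5163 0.2241 0.0606]
side [257 253  10  10  85] [0.4953 0.1916 0.0562] [0.5043 0.1994 0.0609]
side [247 260  10  10  87] [0.5057 0.2166 0.0559] [0.5145 0.2243 0.0589]
```

View pics/p2.png

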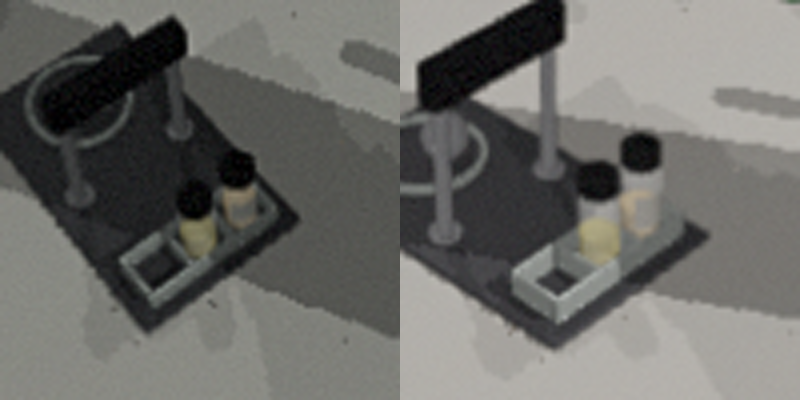

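Both crops show vial a standing seated in the right pocket, with its cap at the same height as c and 27.7 mm from it. The carrier hasn't moved, so vial b is next.

Call:
move_arm([
  [0.1,0.0003,-0.0006,-0.05,0,0,0],
  [0.1,0,0,-0.04,0,0,0],
  [0.1,0,0,-0.025,0,0,0],
  [0.1,0,0,-0.01,0,0,0],
  [0.1,0,0,-0.0045,0,0,0],
  [0.1,0,0,0,0,0,0],
  [-1,0,0,0,0,0,0],
  [-1,0,0,0,0,0,0],
  [-1,0,0,0,0,0,0],
  [-1,0,0,0,0,0,0],
  [-1,0,0,0,0,0,0],
], force=10)

```text
time_s: 10.48
tcp_pos: [0.6232, -0.0215, 0.0377]
eef_rot: [-180.0, 0.0, -113.4]
contact_force: [-1.2, -0.4, 2.2]
gripper_width: 0.0188
gripper_force: 10.0
```

Call:
move_arm([
  [-1,0,0,0.01,0,0,0],
  [-1,0,0,0.03,0,0,0],
  [-1,0,0,0.04,0,0,0],
  [-1,0,0,0.04,0,0,0],
  [-1,-0.014,0.0345,0.01,0,0,0],
  [-1,-0.0176,0.0435,0,0,0,0],
  [-1,-0.0176,0.0435,0,0,0,0],
  [-1,-0.0176,0.0435,0,0,0,0],
  [-1,-0.0176,0.0435,0,0,0,0],
  [-1,-0.0138,0.034,0,0,0,0],
  [-1,-0.006,0.017,0,0,0,0],
  [-1,0,0,-0.04,0,0,0],
  [-1,0,0,-0.035,0,0,0],
  [-1,0,0,-0.02,0,0,0],
  [-1,0,0,-0.008,0,0,0],
  [-1,0,0,0,0,0,0],
  [-1,0,0,0,0,0,0],
])

```text
time_s: 12.6
tcp_pos: [0.5196, 0.2383, 0.0655]
eef_rot: [-180.0, 0.1, -113.4]
contact_force: [-0.9, -0.9, -0.4]
gripper_width: 0.0185
gripper_force: 10.0
```

Call:
move_arm([
  [-1,-0.0007,-0.0002,-0.006,0,0,0],
  [-1,0,0,-0.005,0,0,0],
  [-1,0,0,-0.004,0,0,0],
  [-1,0,0,-0.003,0,0,0],
  [-1,0,0,-0.002,0,0,0],
  [-1,0,0,-0.0015,0,0,0],
  [-1,0,0,0,0,0,0],
])

```text
time_s: 13.48
tcp_pos: [0.5182, 0.2378, 0.0429]
eef_rot: [180.0, -0.0, -113.4]
contact_force: [-0.8, -0.5, -0.2]
gripper_width: 0.0186
gripper_force: 10.0
```

Call:
move_arm([
  [-0.4,0,0,0,0,0,0],
  [-0.2,0,0,0,0,0,0],
  [-0.1,0,0,0,0,0,0],
  [-0.1,0,0,0.004,0,0,0],
  [-0.1,0,0,0.02,0,0,0],
  [-0.1,0,0,0.04,0,0,0],
  [-0.1,0,0,0.04,0,0,0],
  [-0.1,0,0,0.04,0,0,0],
  [-0.1,0.0,0.03,0.04,0,0,0],
  [-0.1,0.0,0.03,0.03,0,0,0],
  [-0.1,0,0,0,0,0,0],
  [-0.1,0,0,0,0,0,0],
])

```text
time_s: 14.98
tcp_pos: [0.5176, 0.2975, 0.2564]
eef_rot: [180.0, -0.0, -113.4]
contact_force: [-0.4, -1.6, -0.9]
gripper_width: 0.0396
gripper_force: 0.0
```

```bash
python3 look.py p3.png
python3 - <<'E'
from h import *
np.set_printoptions(precision=4,suppress=True)
c=cap('wrist');X=cloud(c);g=c['img'].max(2)
s=telemetry.get_state();print(s['tcp_pos'],s['eef_rot'])
near=np.hypot(X[...,0]-.54,X[...,1]-.2)<.12
b=(X[...,2]>.096)&(X[...,2]<.108)&near; v,u=np.nonzero(b); P=onz(c,np.c_[u,v],.102)[:,:2].astype(np.float32)
print('bar',len(u),cv2.minAreaRect(P*1000))
b=(abs(X[...,2]-.058)<.004)&near&(g<90)&(np.hypot(X[...,0]-.508,X[...,1]-.213)<.05)
k,L,S,C=cv2.connectedComponentsWithStats(b.astype(np.uint8))
for i in range(1,k):
    if S[i,4]>30:
        v,u=np.nonzero(L==i);P=onz(c,np.c_[u,v],.058)[:,:2].astype(np.float32);print(S[i],cv2.minEnclosingCircle(P*1000))
# pad, white diffuser in scene view
for n in('scene','side'):
    c=cap(n);X=cloud(c);g=c['img'].astype(int)
    h=(X[...,2]>.010)&(X[...,2]<.022)&(g.max(2)<60)&(np.hypot(X[...,0]-.56,X[...,1]+.178)<.14)
    k,L,S,C=cv2.connectedComponentsWithStats(h.astype(np.uint8),connectivity=8)
    i=1+S[1:,4].argmax(); v,u=np.nonzero(L==i);P=onz(c,np.c_[u,v],.016)[:,:2].astype(np.float32);print('frame',S[i],cv2.minAreaRect(P*1000))
E
```

```text
228 285
252 270
[0.51767374 0.296869   0.2559318 ] [ 1.79952561e+02 -1.00728609e-01 -1.13434190e+02] 0.03890156331189289 15.075
[0.5178 0.2969 0.256 ] [ 179.9578   -0.0971 -113.44  ]
bar 1556 ((566.2681884765625, 188.0105438232422), (81.54219818115234, 14.91244888305664), 66.67179870605469)
[223  51  18  20 297] ((496.91253662109375, 189.00582885742188), 9.491898536682129)
[223  80  19  19 279] ((507.5965270996094, 214.62289428710938), 9.457170486450195)
[223 106  18  19 255] ((518.6195068359375, 237.8847198486328), 9.490776062011719)Traceback (most recent call last):
  File "<stdin>", line 18, in <module>
ValueError: attempt to get argmax of an empty sequence
```

View pics/p3.png

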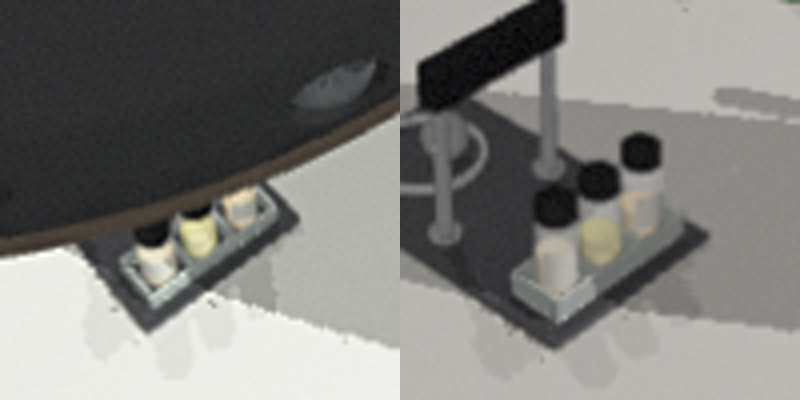

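All three vials stand seated in the row, with cap z at 58 mm and spacing of about 27 mm. The bar is at (0.566, 0.188). Now I'll measure the pad from the first pictures and move above the bar.

Call:
move_arm([
  [-0.1,0.012,-0.027,0,0,0,0],
  [-0.1,0.0125,-0.028,0,0,0,0],
  [-0.1,0.0125,-0.028,-0.02,0,0,0],
  [-0.1,0.0116,-0.026,-0.02,0,0,0],
  [-0.1,0,0,-0.04,0,0,0],
  [-0.1,0,0,-0.03,0,0,0],
  [-0.1,0,0,0,0,0,0],
  [-0.1,0,0,0,0,0,0],
])

```text
time_s: 16.18
tcp_pos: [0.5675, 0.1889, 0.148]
eef_rot: [-179.9, 0.0, -113.4]
contact_force: [-0.2, 0.4, -0.8]
gripper_width: 0.0396
gripper_force: 0.0
```

Run:
```python
from h import *
import pickle
np.set_printoptions(precision=4,suppress=True)
cs=pickle.load(open('c0.pkl','rb'))
for n,(su,sv) in dict(scene=(282,174),side=(284,184)).items():
    c=cs[n]; hsv=cv2.cvtColor(c['img'],cv2.COLOR_RGB2HSV); g=hsv[...,2]
    m=(g>80).astype(np.uint8); m=cv2.erode(m,np.ones((2,2),np.uint8)); k,L,S,C=cv2.connectedComponentsWithStats(m,connectivity=4)
    i=L[sv,su]; v,u=np.nonzero(L==i); P=onz(c,np.c_[u,v],.016)[:,:2].astype(np.float32); print(n,S[i],cv2.minAreaRect(P*1000),P.mean(0))
s=telemetry.get_state();print(s['tcp_pos'],s['eef_rot'])
```

```text
scene [    0    39   439   345 90927] ((631.4207153320312, -477.8526611328125), (2036.496826171875, 798.482421875), 89.95191192626953) [0.5914 0.0071]
side [     0      0    512    384 139987] ((4460.494140625, -3385.9638671875), (8699.6083984375, 8944.47265625), 9.105146408081055) [ 1.0468 -0.5946]
[0.5675 0.1889 0.148 ] [-179.9448    0.0316 -113.3965]
```

Run:
```python
from h import *
import pickle
cs=pickle.load(open('c0.pkl','rb'))
for n,(u0,u1,v0,v1) in dict(scene=(236,330,143,203),side=(234,335,160,206)).items():
  c=cs[n]; g=c['img'].max(2)
  for th in(60,80):
    m=np.zeros_like(g); m[v0:v1,u0:u1]=g[v0:v1,u0:u1]<th
    k,L,S,C=cv2.connectedComponentsWithStats(m,connectivity=8); i=1+S[1:,4].argmax(); v,u=np.nonzero(L==i); P=onz(c,np.c_[u,v],.016)[:,:2].astype(np.float32); print(n,th,S[i],cv2.minAreaRect(P*1000))
```

```text
scene 60 [242 149  79  54 649] ((563.88330078125, -186.67999267578125), (147.20394897460938, 199.2345428466797), 76.21873474121094)
scene 80 [242 149  80  54 775] ((563.2245483398438, -184.8661651611328), (152.7644500732422, 200.68995666503906), 75.70277404785156)
side 60 [270 190  27  14 162] ((542.4772338867188, -111.71531677246094), (26.183921813964844, 85.59303283691406), 75.91024780273438)
side 80 [269 190  29  14 187] ((541.5692749023438, -111.21578979492188), (28.839584350585938, 87.31462097167969), 76.59362030029297)
```

Call:
move_arm([
  [-0.1,-0.0008,-0.0006,-0.03,0,0,0],
  [-0.1,0,0,-0.025,0,0,0],
  [-0.1,0,0,-0.015,0,0,0],
  [-0.1,0,0,-0.006,0,0,0],
  [-0.1,0,0,0,0,0,0],
  [-0.1,0,0,0,0,0,0],
])

```text
time_s: 16.92
tcp_pos: [0.5666, 0.1885, 0.0719]
eef_rot: [-179.9, 0.1, -113.4]
contact_force: [-0.4, -0.8, -1.1]
gripper_width: 0.0395
gripper_force: 0.0
```

The pad centre is about (0.563, -0.188), with a measured frame of 147x199 mm (nominal 140x190). Now I'll close on the bar gently.

Call:
move_arm([
  [-0.3,0,0,0,0,0,0],
  [-0.5,0,0,0,0,0,0],
  [-0.6,0,0,0,0,0,0],
  [-0.65,0,0,0,0,0,0],
  [-0.7,0,0,0,0,0,0],
  [-0.75,0,0,0,0,0,0],
  [-1,0,0,0,0,0,0],
  [-1,0,0,0,0,0,0],
  [-1,0,0,0,0,0,0],
], force=15)

```text
time_s: 18.05
tcp_pos: [0.5662, 0.1883, 0.0711]
eef_rot: [-180.0, 0.0, -113.4]
contact_force: [2.9, -1.3, -0.2]
gripper_width: 0.0137
gripper_force: 15.0
```

Call:
move_arm([
  [-1,0,0,0,0,0,0],
  [-1,0,0,0,0,0,0],
], force=50)

```text
time_s: 18.3
tcp_pos: [0.5662, 0.1883, 0.0711]
eef_rot: [-180.0, 0.0, -113.4]
contact_force: [3.3, -1.7, 0.8]
gripper_width: 0.0136
gripper_force: 50.0
```

Call:
move_arm([
  [-1,0,0,0.001,0,0,0],
  [-1,0,0,0.002,0,0,0],
  [-1,0,0,0.004,0,0,0],
  [-1,0,0,0.005,0,0,0],
  [-1,0,0,0.004,0,0,0],
  [-1,0,0,0.002,0,0,0],
  [-1,0,0,0.001,0,0,0],
  [-1,0,0,0,0,0,0],
])

```text
time_s: 19.3
tcp_pos: [0.566, 0.1882, 0.09]
eef_rot: [180.0, 0.0, -113.4]
contact_force: [0.3, 0.4, -3.6]
gripper_width: 0.0135
gripper_force: 50.0
```

```bash
cat > chk.py <<'E'
from h import *
import sys
c=cap('side');X=cloud(c);g=c['img'].max(2)
s=telemetry.get_state();x,y,z=s['tcp_pos'];print(s['tcp_pos'],s['eef_rot'],s['time_s'],s['gripper_width'],s['gripper_force'])
h=z-.0715  # expected lift
# plate points: fit plane to dark pixels near the expected plate height
m=(abs(X[...,2]-(h+.005))<.012)&(g<75)&(np.hypot(X[...,0]-x,X[...,1]-y)<.1)
if h>.008: m&=X[...,2]>.004
Q=X[m]; A=np.c_[Q[:,:2]-[x,y],np.ones(len(Q))]
for _ in range(3):
    p=np.linalg.lstsq(A,Q[:,2],rcond=None)[0]; k=abs(A@p-Q[:,2])<.004; A,Q=A[k],Q[k]
print('n',len(Q),'tilt deg',np.degrees(p[:2]).round(2),'plate z',p[2].round(4),'lift',round(h,4))
if len(sys.argv)>1:
    pr,_=cv2.projectPoints(np.array([[x,y,z]]),cv2.Rodrigues(c['R'])[0],c['t'],c['intrinsics'],c['D']);u,v=pr.ravel().astype(int);print(u,v)
    u=min(max(u,80),432);v=min(max(v+15,80),304);cv2.imwrite('pics/'+sys.argv[1],cv2.cvtColor(cv2.resize(c['img'][v-80:v+80,u-80:u+80],(600,600),interpolation=cv2.INTER_CUBIC),4))
E
python3 chk.py
```

```text
[0.56591816 0.18813501 0.089878  ] [ 1.79993497e+02 -6.93374370e-03 -1.13410627e+02] 19.35 0.014024276278523418 49.99889373779297
n 1632 tilt deg [0.1  0.46] plate z 0.0241 lift 0.0184
```

The lift is level (tilt under 0.5°) at 19 mm. I'll raise it smoothly, then carry it across.

Call:
move_arm([
  [-1,0,0,0.002,0,0,0],
  [-1,0,0,0.004,0,0,0],
  [-1,0,0,0.006,0,0,0],
  [-1,0,0,0.008,0,0,0],
  [-1,0,0,0.01,0,0,0],
  [-1,0,0,0.01,0,0,0],
  [-1,0,0,0.01,0,0,0],
  [-1,0,0,0.01,0,0,0],
  [-1,0,0,0.01,0,0,0],
  [-1,0,0,0.009,0,0,0],
  [-1,0,0,0.007,0,0,0],
  [-1,0,0,0.005,0,0,0],
  [-1,0,0,0.004,0,0,0],
  [-1,0,0,0.002,0,0,0],
  [-1,0,0,0,0,0,0],
  [-1,0,0,0,0,0,0],
])

```text
time_s: 21.35
tcp_pos: [0.5659, 0.1881, 0.1867]
eef_rot: [180.0, -0.0, -113.4]
contact_force: [0.1, 0.1, -4.1]
gripper_width: 0.0138
gripper_force: 50.0
```

Call:
move_arm([
  [-1,0,-0.001,0,0,0,0],
  [-1,0,-0.002,0,0,0,0],
  [-1,0,-0.003,0,0,0,0],
  [-1,0,-0.004,0,0,0,0],
  [-1,0,-0.005,0,0,0,0],
  [-1,0,-0.006,0,0,0,0],
  [-1,0,-0.007,0,0,0,0],
  [-1,0,-0.008,0,0,0,0],
  [-1,0,-0.009,0,0,0,0],
  [-1,0,-0.01,0,0,0,0],
  [-1,0,-0.01,0,0,0,0],
  [-1,0,-0.01,0,0,0,0],
  [-1,0,-0.01,0,0,0,0],
  [-1,0,-0.01,0,0,0,0],
  [-1,0,-0.01,0,0,0,0],
  [-1,0,-0.01,0,0,0,0],
  [-1,0,-0.01,0,0,0,0],
  [-1,0,-0.01,0,0,0,0],
  [-1,0,-0.01,0,0,0,0],
  [-1,0,-0.01,0,0,0,0],
])

```text
time_s: 23.85
tcp_pos: [0.566, 0.0325, 0.187]
eef_rot: [180.0, -0.0, -113.4]
contact_force: [-0.1, 0.4, -4.4]
gripper_width: 0.0134
gripper_force: 50.0
```

Call:
move_arm([
  [-1,0,-0.01,0,0,0,0],
  [-1,0,-0.01,0,0,0,0],
  [-1,0,-0.01,0,0,0,0],
  [-1,0,-0.01,0,0,0,0],
  [-1,0,-0.01,0,0,0,0],
  [-1,0,-0.01,0,0,0,0],
  [-1,0,-0.01,0,0,0,0],
  [-1,0,-0.01,0,0,0,0],
  [-1,0,-0.01,0,0,0,0],
  [-1,0,-0.01,0,0,0,0],
  [-1,0,-0.01,0,0,0,0],
  [-1,0,-0.01,0,0,0,0],
  [-1,0,-0.01,0,0,0,0],
  [-1,0,-0.01,0,0,0,0],
  [-1,0,-0.01,0,0,0,0],
  [-1,0,-0.01,0,0,0,0],
  [-1,0,-0.009,0,0,0,0],
  [-1,0,-0.009,0,0,0,0],
  [-1,0,-0.008,0,0,0,0],
  [-1,0,-0.007,0,0,0,0],
])

```text
time_s: 26.35
tcp_pos: [0.566, -0.1603, 0.1869]
eef_rot: [180.0, 0.0, -113.4]
contact_force: [-0.3, -0.1, -5.0]
gripper_width: 0.0136
gripper_force: 50.0
```

Call:
move_arm([
  [-1,0,-0.006,0,0,0,0],
  [-1,0,-0.006,0,0,0,0],
  [-1,0,-0.005,0,0,0,0],
  [-1,0,-0.004,0,0,0,0],
  [-1,0,-0.003,0,0,0,0],
  [-1,0,-0.002,0,0,0,0],
  [-1,0,-0.001,0,0,0,0],
  [-1,0,0,0,0,0,0],
  [-1,0,0,0,0,0,0],
  [-1,0,0,0,0,0,0],
  [-1,0,0,0,0,0,0],
])

```text
time_s: 27.72
tcp_pos: [0.566, -0.1867, 0.187]
eef_rot: [-180.0, 0.0, -113.4]
contact_force: [0.3, -0.0, -4.7]
gripper_width: 0.0134
gripper_force: 50.0
```

```bash
python3 chk.py f.png
```

```text
[ 0.56597937 -0.18674258  0.18694769] [ 1.79999227e+02  2.22295055e-03 -1.13403815e+02] 27.775 0.013611802339867458 49.99886155128479
n 552 tilt deg [-0.13 -0.42] plate z 0.1216 lift 0.1154
284 118
```

View pics/f.png

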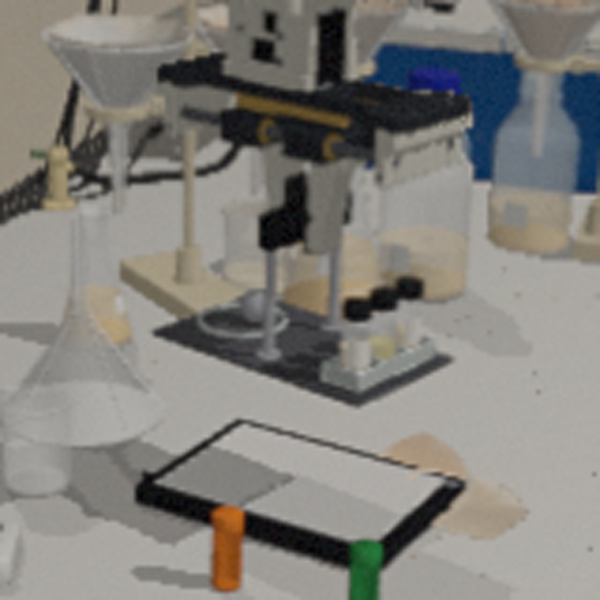

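The final view shows the carrier level above the pad (pad centre about (300,490)). The three vials are upright at (357–410, 300) and the ball is in its ring at (253,305).

```bash
python3 -c "
from plant import workorder
print(workorder.close_job())"
```

```text
the job is handed in; nothing more can be done
None
```

The job is handed in, though no verdict came back: both loose vials are standing in their pockets, and the arm is holding the carrier level and still about 10 cm above the middle of the light pad, with the ball in its pocket.

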